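# Hang up the headset and hold the laminator lid at its balance point

## Robot

A 7-joint arm with a two-finger parallel gripper is mounted at the origin on the work surface. World frame = base frame: x ahead of the robot, y to its left, z up, the work surface at z = 0. Lengths are in mm, angles in rad, forces in N, time in s.
With the tool pointing down it reaches from about 400 to 875 mm from the base axis. Payload 6.5 kg.
Tool frame: the origin (TCP) lies on the centre line of the jaws, within the pads' length; the fingertips stand 8 mm ahead of it and the grasp point (between the pads) lies 11 mm behind it; z points along the fingers, y is the line along which they close (so a half turn about z gives the same grasp; the last joint's range is limited). The gripper opens to 88 mm and grips with 3 to 60 N. Pads are 18 mm wide; open, the fingers measure 123 mm over their backs; the gripper's body (75 mm by 187 mm) begins 45 mm behind the grasp point.
Start: joints at [1.064, 0.536, -0.004, 1.538, 0.003, 1.067, -0.071], TCP at [277.326, -587.861, 246.716] pointing down, gripper open.
Joint ranges: [-2.7, 2.7], [-0.37, 2.16], [-1.27, 1.26], [0.24, 2.4], [-1.31, 4.45], [0.19, 1.91], [-2.76, 2.76]. Speed limits (rad/s): [2.39, 2.39, 3.14, 3.14, 3.14, 3.14, 3.14].

## Interface

Orientations are given as a rotation vector (axis times angle).
In Python, from cell import ctrl gives the robot as it stands.
- The arm moves only by the tool arm_command, never from a script. Its argument "increments" is a list of rows, each an object with "rot": the turn, a rotation vector about the tool's x, y, z in units of 6 degrees (1.0 is 6 degrees), a list of three; "translation": the shift along the tool's x, y, z in units of 25 mm (1.0 is 25 mm), a list of three; "hand": the closure, from 0 (fully open) to 1 (shut). In form: [{"rot": [rx, ry, rz], "translation": [tx, ty, tz], "hand": hand}, ...]. A call has 1 to 12 rows; each row shifts and turns the commanded pose from where the row before left it, along the tool's axes as they then stand; what a row does not reach is not made up. A row lasts 1/10 s, in which the tool goes at most 50 mm and 8.59 degrees, less where a joint would pass 70% of its speed; a pose out of reach is approached as far as the arm can. A call is refused whole if a number of a shift passes 1 or a number of a turn 1, either way. A call with a gripper value outside its range is refused whole. The fingers move at their own pace and stop on an object; the grip force is fixed at half the most. Time passes only in rows, so rows that do not move let the fingers close. It gives the time, the measured TCP pose, the force, the opening and the grip force at its end, in the units of the state.
- ctrl.read_state(): the state, without advancing time (a new reading comes with each control period).
- ctrl.grab_frame(name): name is "scene" or "side" or "wrist"; returns (picture, depth): 420x560x3 uint8, blue, green, red; 420x560 float32, mm along the optical axis (not along the pixel's ray), 0 where there is no reading.
- ctrl.get_calibration(name): a dict with "intrinsics" (3x3 intrinsics, pixels), "pose" (4x4, takes a point from camera to world coordinates). Camera axes: x right, y up, looking along -z (the intrinsics and any distortion apply to the point x, -y, -z); pixel columns grow to the right and rows downward; lengths in mm; the calibration is good to about 2 mm. The wrist camera is an equidistant fisheye: a pixel r from the principal point sees the ray r / f radians off the axis. A picture is of the moment at which its call begins: read the wrist's pose just before it. get_calibration takes no time and is no camera call; for the wrist camera it gives the pose at the moment of the call.
- ctrl.close_job(): hands the job in; it is judged then, once.
The state is a dict: "time": time; "joint_pos": joint angles; "qd": joint speeds; "joint_efforts": joint torques, N m; "eef_pos": TCP position; "ee_rot": TCP orientation; "force": force on the tool from outside, world axes, zero at the start; "moment": the same for the moment, N m; "finger_gap": opening from 0.0 (shut) to 1.0 (fully open); "grip_force": force on a finger pad.
Only numpy, scipy, OpenCV 4.12 (cv2) and the standard library are available. Lean on these libraries where they do the work, as an engineer would, in place of code of your own. Each camera call takes 0.05 s, during which the arm holds its last target. There are 200 camera calls.

## Task

The screen laminator's lid stay is off for replacement, so nothing but a hand can keep its lid up. Take the headset that was left standing on the lid and hang it by its headband over the free part of the bench rail; then lift the lid by its bar handle, slowly and steadily, to its balance point just short of upright, and finish gripping the handle and holding the lid still there, ready for the stay to be fitted. Do not let the lid drop or go over backwards, and leave everything else on the bench where it is.

Things in the scene. Friction and masses are not known exactly. Their poses are not given: they have to be found in the camera images.
- laminator: White, low bench machine with a gauge and switches on its front and a grey lid with a window: 260 (x) x 300 (y) mm, case 70 mm high, fixed to the bench; lid plate 200 (x) x 260 (y) x 12 mm, its top 98 mm above the bench when closed. Origin: centre of its underside. Its x axis points from its front to its hinge side, z up.
- lid (a joint): Angle of the laminator's lid, rad: 0 closed and level, growing as its front edge rises and swings away from the front; 1.57 upright, 2.0 rear stop. Almost no hinge friction: let go, it falls shut, or back to the stop if beyond its balance point at 1.477 (5.4 degrees short of upright: plate and handle stand above the hinge axis). Lid about 0.75 kg, centre of mass 111 mm from the axis.
- lid_handle (a point): Middle of the lid's round steel bar handle: 12 mm diameter, along the laminator's y, 104 mm clear between its posts, its centre 38 mm off the lid's outer face, 25 mm in from the front edge. It turns between finger pads closed across it, so a gripper may point straight down all the way. With the lid closed it is 180 mm in front of and 51 mm above the hinge axis, 136 mm above the bench.
- lid_hinge (a point): Middle of the hinge axis at the laminator's rear, 85 mm above the bench; the axis runs along the laminator's y. At lid angle a the handle lies 0.051 sin a - 0.180 cos a (m) from here along the laminator's x and 0.180 sin a + 0.051 cos a above here.
- headset: Black on-ear headset, 165 mm tall, 156 mm wide over its ear cups, about 0.17 kg, at first standing upright on the lid on the flat lower edges of its cups (each 50 mm along x, 27 mm along y, 58 mm high; 102 mm free between them). Origin: midway between the cups, at their underside; y runs from cup to cup, z up to the crown.
- headset_crown (a point): Top middle of the headset's crown cushion, 165 mm above its origin. The cushion is 28 mm wide (along headset x: grip it across this width, from above), 62 mm long (along headset y) and 16 mm thick; below it the space between the cups is free.
- rail: Steel bench rail: level bar, 12 mm diameter, along the rail's y, its centre 165 mm above the bench, on posts at y = -125 and +125 mm, fixed. Two tape rolls (92 mm diameter) hang on it from y = 66 to 109 mm, the rest is free. Origin: on the bench below mid-bar. A hung headset has its crown's underside on the bar, a cup on each side (headset y across the bar), cups 22 mm off the bench.
- rail_free (a point): On top of the rail's bar (171 mm above the bench), 30 mm from its middle towards the end without tape rolls (rail y = -30 mm): middle of the free part.
- stay: Bystander: the lid's gas stay, a black tube with a steel rod, 180 mm long, 19 mm thick, lying on the bench behind the rail. Origin: middle, underside.
- phone_a: Bystander: silver phone, 148 x 71 x 8 mm, lying under the tape rolls of the rail. Origin: middle, underside.
- phone_b: Bystander: opened black phone without its screen, 148 x 71 x 7 mm, lying at the right. Origin: middle, underside.
- bottle: Bystander: small clear bottle, 60 mm diameter, 115 mm tall, behind, between laminator and rail. Origin: centre of its underside.
- screw_box: Bystander: open clear compartment box of screws, 120 x 85 x 45 mm, at the left. Origin: centre of its underside.
- driver: Bystander: screwdriver, 160 mm long, lying at the right. Origin: its middle, underside.
- tape: Bystander: roll of amber tape, 90 mm diameter, 18 mm high, lying at the back right. Origin: centre of its underside.
- flux_jar: Bystander: small yellow jar, 48 mm diameter, 40 mm tall, at the back left. Origin: centre of its underside.

How it is judged:
By the outcome, as a careful person would: the job done as asked, in the order asked, and still so for the second after the job is handed in, while the arm keeps its last pose, push and grip.
It also fails if it takes over 64 s, if anything falls off the work surface, if the arm or the gripper's body presses on something with over 40 N, if the wrist force passes 120 N, or if a joint passes its speed limit or range.

## Working session

There is one attempt and no reset: what is moved stays moved. The work goes in short steps, Python scripts to look and compute and a tool call to move; the robot and the scene stay as the last step left them, time stands still between calls to the robot, and variables do not carry over. Pictures are saved under pics/ and viewed, at most 10 in all, crops included, and the job is handed in when it is done.

Besides the shell and the picture viewer there is one more tool, called as name(argument=value, ...), one argument or row to a line, values as JSON. arm_command: Moves the arm, as the interface text tells. Its arguments: {"type":"object","properties":{"increments":{"type":"array","items":{"type":"object","properties":{"rot":{"type":"array","items":{"type":"number"}},"translation":{"type":"array","items":{"type":"number"}},"hand":{"type":"number"}}}}},"required":["increments"]}

```bash
mkdir -p pics; cat > h.py <<'E'
import numpy as np, cv2
from cell import ctrl
from scipy.spatial.transform import Rotation as R
def grab(n,f):
    c=ctrl.get_calibration(n); p,d=ctrl.grab_frame(n)
    cv2.imwrite(f'pics/{f}.png',p); np.savez(f'pics/{f}.npz',d=d,K=c['intrinsics'],T=c['pose'],p=p); return p,d,c
def cloud(f):
    z=np.load(f'pics/{f}.npz'); d=z['d'];K=z['K'];T=z['T']
    v,u=np.mgrid[:d.shape[0],:d.shape[1]]
    P=np.stack([(u-K[0,2])/K[0,0]*d,-(v-K[1,2])/K[1,1]*d,-d],-1)
    W=P@T[:3,:3].T+T[:3,3]; W[d==0]=np.nan; return W
E
python3 - <<'E'
from h import *
for n in('scene','side'):
    p,d,c=grab(n,n+'0'); print(n,c)
a=np.vstack([cv2.imread('pics/scene0.png'),cv2.imread('pics/side0.png')])
s=ctrl.read_state(); print(s)
E
```

```text
scene {'intrinsics': array([[390.3588017 ,   0.        , 273.41165698],
       [  0.        , 390.3588017 , 210.54146269],
       [  0.        ,   0.        ,   1.        ]]), 'pose': array([[ 1.97365000e-01, -5.52655069e-01,  8.09703298e-01,
         1.49136526e+03],
       [ 9.80028196e-01,  9.07332044e-02, -1.76952595e-01,
        -1.72176821e+02],
       [ 2.43267737e-02,  8.28456312e-01,  5.59525109e-01,
         7.94597197e+02],
       [ 0.00000000e+00,  0.00000000e+00,  0.00000000e+00,
         1.00000000e+00]])}
side {'intrinsics': array([[521.00382077,   0.        , 282.02269151],
       [  0.        , 521.00382077, 203.09095356],
       [  0.        ,   0.        ,   1.        ]]), 'pose': array([[-8.93887194e-01,  2.34704990e-01, -3.81941424e-01,
        -4.08571799e+01],
       [-4.48220336e-01, -4.83153028e-01,  7.52104834e-01,
         1.23839550e+03],
       [-8.01339831e-03,  8.43490794e-01,  5.37083854e-01,
         1.04652004e+03],
       [ 0.00000000e+00,  0.00000000e+00,  0.00000000e+00,
         1.00000000e+00]])}
{'time': 0.1, 'joint_pos': array([ 1.06381043,  0.5371067 , -0.00446184,  1.53874006,  0.00262544,
        1.06731854, -0.07120105]), 'qd': array([ 0.00052238, -0.00252459,  0.00019652, -0.00300819,  0.00018416,
       -0.00070649,  0.00056691]), 'joint_efforts': array([ 3.18129307e-03, -5.72074521e+01,  9.94590260e-01, -2.52229571e+01,
       -5.61155356e-02,  1.35162886e-02,  8.75659839e-05]), 'eef_pos': array([ 277.09005227, -587.38856638,  245.92927247]), 'ee_rot': array([-3.06410700e+00, -6.86623648e-01,  7.29508288e-04]), 'force': array([ 0.30849417, -0.51164822, -0.74456262]), 'moment': array([-0.02934569,  0.02947829, -0.08385936]), 'grip_force': 0.0, 'finger_gap': 0.9989750901084674}
```

View pics/scene0.png

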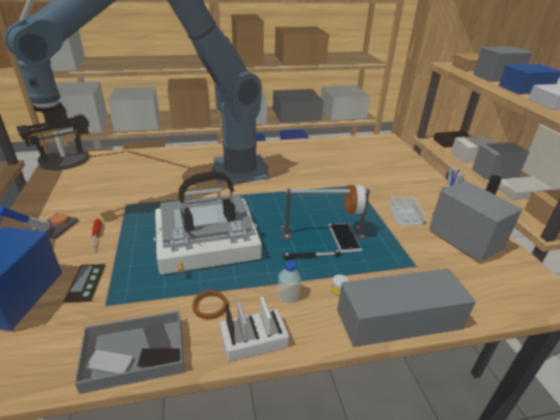

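View pics/side0.png

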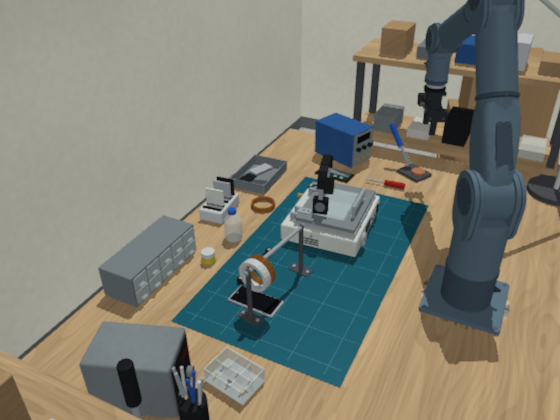

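The scene view shows the headset on the lid (crown at about 205,178), the handle on the robot side (205,192), and the rail bar from 288,192 to 365,192 with the tape rolls at its right end. The side view shows the rail bar from (302,228) to (248,270).

```bash
python3 - <<'E'
from h import *
Ws=np.concatenate([cloud('scene0').reshape(-1,3),cloud('side0').reshape(-1,3)])
tag=np.r_[np.zeros(420*560),np.ones(420*560)]
ok=~np.isnan(Ws[:,0]); Ws=Ws[ok];tag=tag[ok]
x,y,z=Ws.T
# bench check
m=(x>300)&(x<900)&(y>-500)&(y<500)
print('bench',[np.median(z[m&(abs(z)<15)&(tag==t)]) for t in(0,1)])
# topdown height map 1.5 px/mm? x up, y left
s=1.0
H=np.zeros((700,760),np.float32)
mm=(x>250)&(x<950)&(y>-460)&(y<300)&(z<300)&(z>-10)
r=(950-x[mm]).astype(int).clip(0,699); c=(300-y[mm]).astype(int).clip(0,759)
np.maximum.at(H,(r,c),z[mm])
H=cv2.dilate(H,np.ones((3,3)))
im=cv2.applyColorMap((H/280*255).clip(0,255).astype(np.uint8),cv2.COLORMAP_JET)
im=im[:600]
for k in range(0,760,100): cv2.putText(im,str(300-k),(k,10),0,.35,(255,255,255))
for k in range(0,600,100): cv2.putText(im,str(950-k),(0,k+10),0,.35,(255,255,255))
cv2.imwrite('pics/top.png',im)
p=cv2.imread('pics/scene0.png')[150:280,140:390]; q=cv2.imread('pics/side0.png')[140:330,220:400]
p=cv2.resize(p,(800,416),interpolation=2); cv2.imwrite('pics/c1.png',p)
E
```

```text
bench [np.float64(0.45612159729620316), np.float64(0.187035983779424)]
```

View pics/top.png

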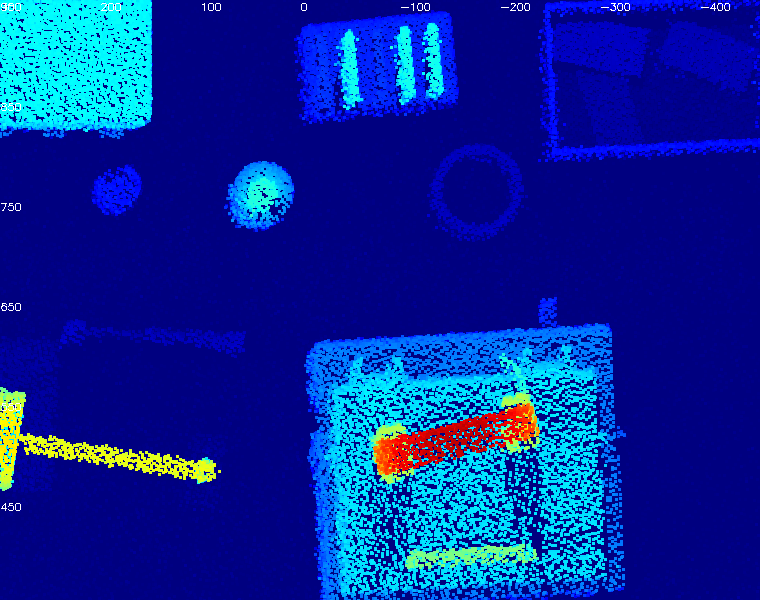

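View pics/c1.png

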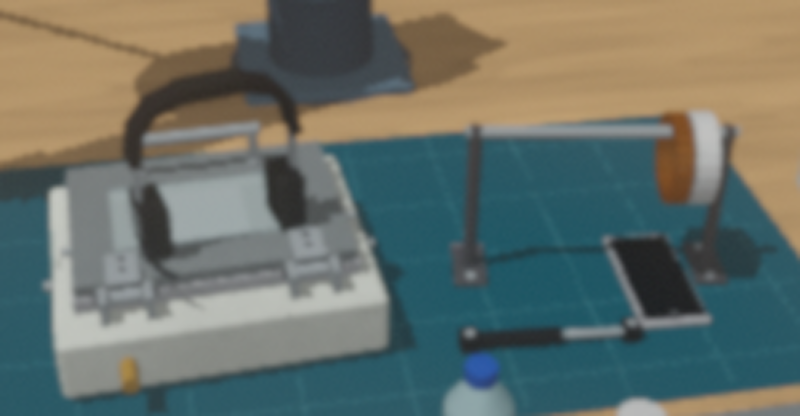

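The height map shows the crown as a red bar near x≈515, y≈-150, the handle near x≈402, y≈-160, and the rail from (485,95) up to the tape at y≈280. I'll fit lines to all three.

```bash
python3 - <<'E'
from h import *
for t in('scene0','side0'):
    W=cloud(t).reshape(-1,3); W=W[~np.isnan(W[:,0])]; x,y,z=W.T
    def fit(n,m):
        P=W[m]; 
        if len(P)<15: print(t,n,len(P)); return
        (vx,vy,a,b)=cv2.fitLine(P[:,:2].astype(np.float32),cv2.DIST_HUBER,0,.01,.01).ravel()
        s=np.sign(vy); q=(P[:,:2]-[a,b])@[vx*s,vy*s]
        e=np.percentile(q,[0.5,99.5]); 
        print(t,n,len(P),'dir',np.degrees(np.arctan2(-vx*s,vy*s)).round(1),'ends',(np.array([a,b])+np.outer(e,[vx*s,vy*s])).round().tolist(),'mean',P.mean(0).round(1),'z95',np.percentile(P[:,2],98).round(1))
    fit('crown',(x>440)&(x<600)&(y>-260)&(y<-50)&(z>252)&(z<280))
    fit('band',(x>440)&(x<600)&(y>-260)&(y<-50)&(z>215)&(z<280))
    fit('cupL',(x>440)&(x<600)&(y>-130)&(y<-50)&(z>105)&(z<150))
    fit('cupR',(x>440)&(x<600)&(y>-260)&(y<-170)&(z>105)&(z<150))
    fit('handle',(x>370)&(x<430)&(y>-250)&(y<-80)&(z>122)&(z<150))
    fit('rail',(x>440)&(x<560)&(y>100)&(y<275)&(z>155)&(z<180))
    fit('railall',(x>440)&(x<560)&(y>80)&(y<380)&(z>155)&(z<180))
    m=(x>350)&(x<620)&(y>-310)&(y<0)&(z>92)&(z<103)
    r=cv2.minAreaRect(W[m][:,:2].astype(np.float32)); print('lid',r, np.median(z[m]))
    m=(x>560)&(x<650)&(y>-310)&(y<20)&(z>60)&(z<76)
    if m.sum()>20:
        print('case rear',cv2.minAreaRect(W[m][:,:2].astype(np.float32)))
    m=(y>200)&(y<420)&(x>430)&(x<600)&(z>185)
    print('rolls',W[m].min(0),W[m].max(0))
E
```

```text
scene0 crown 228 dir 12.5 ends [[528.0, -205.0], [507.0, -111.0]] mean [ 515.9 -159.7  258.6] z95 264.2
scene0 band 475 dir 12.0 ends [[536.0, -231.0], [505.0, -83.0]] mean [ 518.8 -165.3  248.6] z95 263.9
scene0 cupL 159 dir -53.1 ends [[484.0, -119.0], [527.0, -87.0]] mean [514.2 -96.2 127.5] z95 149.2
scene0 cupR 168 dir -63.4 ends [[517.0, -239.0], [593.0, -201.0]] mean [ 552.2 -218.5  127.4] z95 149.3
scene0 handle 144 dir 4.5 ends [[402.0, -223.0], [393.0, -111.0]] mean [ 396.8 -164.7  137.1] z95 143.0
scene0 rail 222 dir -9.3 ends [[484.0, 102.0], [511.0, 273.0]] mean [497.  187.4 167.5] z95 171.8
scene0 railall 509 dir -12.2 ends [[478.0, 86.0], [534.0, 345.0]] mean [512.6 239.2 168.2] z95 179.5
lid ((481.4820251464844, -168.20411682128906), (232.9230499267578, 276.40728759765625), 3.459310531616211) 97.65364032191223
case rear ((592.8341674804688, -161.85073852539062), (295.3066101074219, 65.28916931152344), 89.98039245605469)Traceback (most recent call last):
  File "<stdin>", line 24, in <module>
    return umr_minimum(a, axis, None, out, keepdims, initial, where)
ValueError: zero-size array to reduction operation minimum which has no identity
```

```bash
python3 - <<'E'
from h import *
for t in('scene0','side0'):
    W=cloud(t).reshape(-1,3); W=W[~np.isnan(W[:,0])]; x,y,z=W.T
    def fit(n,m):
        P=W[m]
        if len(P)<15: print(t,n,len(P)); return
        (vx,vy,a,b)=cv2.fitLine(P[:,:2].astype(np.float32),cv2.DIST_HUBER,0,.01,.01).ravel()
        s=np.sign(vy); q=(P[:,:2]-[a,b])@[vx*s,vy*s]
        e=np.percentile(q,[0.5,99.5])
        print(t,n,len(P),'dir',np.degrees(np.arctan2(-vx*s,vy*s)).round(1),'ends',(np.array([a,b])+np.outer(e,[vx*s,vy*s])).round().tolist(),'mean',P.mean(0).round(1),'z98',np.percentile(P[:,2],98).round(1))
    if t=='side0':
        fit('crown',(x>440)&(x<600)&(y>-260)&(y<-50)&(z>252)&(z<280))
        fit('band',(x>440)&(x<600)&(y>-260)&(y<-50)&(z>215)&(z<280))
        fit('handle',(x>370)&(x<430)&(y>-250)&(y<-80)&(z>122)&(z<150))
        fit('rail',(x>440)&(x<560)&(y>110)&(y<265)&(z>155)&(z<180))
    fit('postN',(x>440)&(x<560)&(y>80)&(y<120)&(z>30)&(z<140))
    fit('postF',(x>440)&(x<600)&(y>300)&(y<400)&(z>30)&(z<110))
    m=(y>240)&(y<340)&(x>430)&(x<600)&(z>100)
    print('tape',W[m].min(0),W[m].max(0))
    m=(x>340)&(x<660)&(y>-340)&(y<30)&(z>55)&(z<76)
    print('case',cv2.minAreaRect(W[m][:,:2].astype(np.float32)))
    m=(x>350)&(x<620)&(y>-310)&(y<0)&(z>92)&(z<102)
    print('lid',np.percentile(x[m],[1,99]),np.percentile(y[m],[1,99]))
E
```

```text
scene0 postN 121 dir -5.3 ends [[484.0, 87.0], [485.0, 101.0]] mean [484.   93.4  86.8] z98 138.4
scene0 postF 89 dir -42.0 ends [[487.0, 299.0], [527.0, 343.0]] mean [522.3 334.3  72.8] z98 109.7
tape [467.4273186  240.29687184 100.14403619] [563.11529042 339.98170078 182.13242781]
case ((489.6441955566406, -167.6304473876953), (260.4272766113281, 315.5372314453125), 2.42592453956604)
lid [368.80470767 588.22590548] [-298.77185492  -39.94061385]
side0 crown 127 dir 12.6 ends [[514.0, -191.0], [494.0, -103.0]] mean [ 503.2 -144.3  259.6] z98 265.3
side0 band 278 dir 10.4 ends [[516.0, -224.0], [489.0, -77.0]] mean [ 497.9 -123.   246.8] z98 264.5
side0 handle 97 dir 3.4 ends [[393.0, -235.0], [386.0, -107.0]] mean [ 389.8 -164.9  138.1] z98 145.1
side0 rail 179 dir -9.0 ends [[477.0, 114.0], [500.0, 263.0]] mean [489.1 189.5 168.2] z98 172.6
side0 postN 144 dir -70.6 ends [[469.0, 97.0], [482.0, 102.0]] mean [475.1  99.3  86.6] z98 138.2
side0 postF 240 dir -5.0 ends [[508.0, 300.0], [513.0, 352.0]] mean [511.4 331.8  85.4] z98 109.2
tape [460.56447027 243.50859409 100.0729941 ] [558.18722333 339.56938099 184.02970319]
case ((478.71820068359375, -162.67880249023438), (266.78466796875, 304.67083740234375), 4.125493049621582)
lid [363.53787937 581.88683117] [-299.14743657  -35.09658438]
```

arm_command(
  increments=[
    {"rot":[0,0,-1],"translation":[0,0,-0.3],"hand":0},
    {"rot":[0,0,-1],"translation":[0,0,-0.3],"hand":0},
    {"rot":[0,0,-1],"translation":[0,0,-0.3],"hand":0},
    {"rot":[0,0,-1],"translation":[0,0,-0.3],"hand":0},
    {"rot":[0,0,-1],"translation":[0,0,-0.3],"hand":0},
    {"rot":[0,0,-1],"translation":[0,0,-0.3],"hand":0},
    {"rot":[0,0,-1],"translation":[0,0,-0.3],"hand":0},
    {"rot":[0,0,-1],"translation":[0,0,-0.3],"hand":0},
    {"rot":[0,0,-1],"translation":[0,0,-0.3],"hand":0},
    {"rot":[0,0,-1],"translation":[0,0,-0.3],"hand":0},
    {"rot":[0,0,-1],"translation":[0,0,-0.3],"hand":0},
    {"rot":[0,0,-1],"translation":[0,0,-0.3],"hand":0},
  ],
)

```text
time: 1.3
eef_pos: [277.1, -587.6, 336.5]
ee_rot: [-2.071, -2.361, -0.001]
force: [0.6, 0.2, 0.0]
finger_gap: 1.001
grip_force: 0.0
```

```bash
cat >> h.py <<'E'
def plan(xyz,yaw=None,s=None):
    "total shift in tool units (current axes) to reach TCP xyz; yaw (deg, of tool y) remaining in rz units"
    s=s or ctrl.read_state(); r=R.from_rotvec(s['ee_rot']); p=np.array(s['eef_pos'])
    print('t',round(s['time'],2),'tcp',p.round(1),'gap',round(s['finger_gap'],3),'grip',round(s['grip_force'],1),'F',s['force'].round(1))
    d=r.inv().apply(np.array(xyz)-p)/25
    y=r.apply([0,1,0]); a=np.degrees(np.arctan2(y[1],y[0])); tilt=np.degrees(np.arccos(-r.apply([0,0,1])[2]))
    print('units',d.round(2),'yaw',a.round(2),'tilt',tilt.round(2))
    if yaw is not None: print('rz',round(-((yaw-a+180)%360-180)/6,2))
E
python3 -c "
from h import *
plan([511.5,-154,330],12)"
```

```text
t 1.3 tcp [ 277.1 -587.6  336.5] gap 1.001 grip 0.0 F [0.6 0.2 0. ]
units [15.97 11.56  0.27] yaw 7.5 tilt 0.06
rz -0.75
```

arm_command(
  increments=[
    {"rot":[0,0,0],"translation":[0.5,0.36,0],"hand":0},
    {"rot":[0,0,0],"translation":[1,0.72,0],"hand":0},
    {"rot":[0,0,0],"translation":[1,0.72,0],"hand":0},
    {"rot":[0,0,0],"translation":[1,0.72,0],"hand":0},
    {"rot":[0,0,0],"translation":[1,0.72,0],"hand":0},
    {"rot":[0,0,0],"translation":[1,0.72,0],"hand":0},
    {"rot":[0,0,0],"translation":[1,0.72,0],"hand":0},
    {"rot":[0,0,0],"translation":[1,0.72,0],"hand":0},
    {"rot":[0,0,0],"translation":[1,0.72,0],"hand":0},
    {"rot":[0,0,0],"translation":[1,0.72,0],"hand":0},
    {"rot":[0,0,0],"translation":[1,0.72,0],"hand":0},
    {"rot":[0,0,0],"translation":[1,0.72,0],"hand":0},
  ],
)

```text
time: 2.5
eef_pos: [446.5, -273.9, 336.1]
ee_rot: [-2.079, -2.354, 0.0]
force: [-0.7, -0.4, -0.0]
finger_gap: 0.997
grip_force: 0.0
```

arm_command(
  increments=[
    {"rot":[0,0,0],"translation":[1,0.72,0],"hand":0},
    {"rot":[0,0,0],"translation":[1,0.72,0],"hand":0},
    {"rot":[0,0,0],"translation":[1,0.72,0],"hand":0},
    {"rot":[0,0,0],"translation":[1,0.72,0],"hand":0},
    {"rot":[0,0,-0.75],"translation":[0.47,0.4,0],"hand":0},
    {"rot":[0,0,0],"translation":[0,0,0],"hand":0},
  ],
)

```text
time: 3.1
eef_pos: [514.0, -151.5, 336.2]
ee_rot: [-1.977, -2.44, -0.002]
force: [-0.5, 0.3, -0.6]
finger_gap: 1.005
grip_force: 0.0
```

```bash
python3 -c "
from h import *
p,d,c=grab('wrist','w1'); print(c); plan([511.5,-154,330],12)
cv2.imwrite('pics/w1.png',cv2.resize(p,(800,600)))"
```

```text
{'intrinsics': array([[325.1922621 ,   0.        , 280.14126304],
       [  0.        , 325.1922621 , 213.47319067],
       [  0.        ,   0.        ,   1.        ]]), 'pose': array([[ 9.78299278e-01, -1.99451482e-01, -5.61215542e-02,
         4.98712721e+02],
       [ 2.07196661e-01,  9.42064089e-01,  2.63789301e-01,
        -8.23625482e+01],
       [ 2.56934037e-04, -2.69693081e-01,  9.62946300e-01,
         4.73889556e+02],
       [ 0.00000000e+00,  0.00000000e+00,  0.00000000e+00,
         1.00000000e+00]])}
t 3.15 tcp [ 513.2 -153.7  336.2] gap 0.998 grip 0.0 F [ 0.6 -1.1 -0.2]
units [ 0.   -0.07  0.25] yaw 11.72 tilt 0.06
rz -0.05
```

View pics/w1.png

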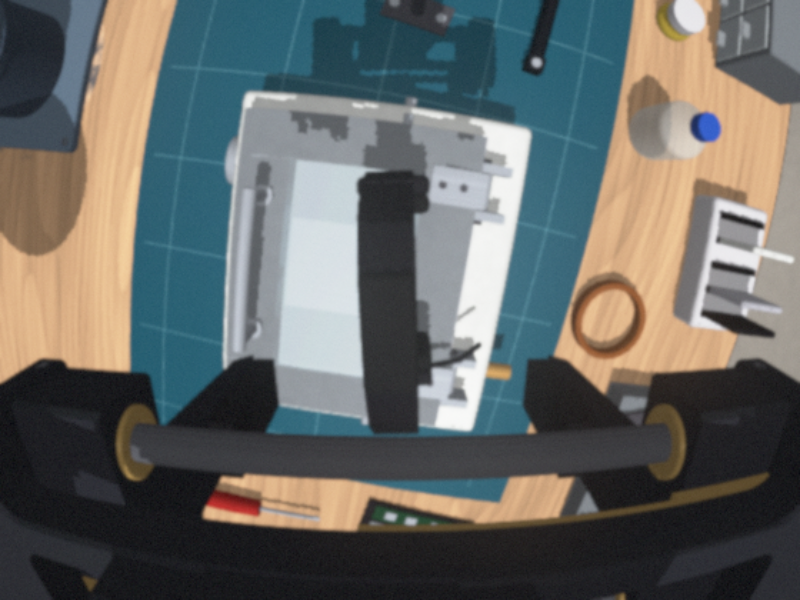

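The headset band runs near-vertical at x≈390 (y 180–430) between the open fingers. The handle is at x≈243, y 190–345, and both are clear. I'll check crown and handle against the wrist depth.

```bash
cat >> h.py <<'E'
def wcloud(f):
    z=np.load(f'pics/{f}.npz'); d=z['d'];K=z['K'];T=z['T']
    v,u=np.mgrid[:d.shape[0],:d.shape[1]]
    a=(u-K[0,2])/K[0,0]; b=(v-K[1,2])/K[1,1]; r=np.hypot(a,b)+1e-9; k=np.tan(np.minimum(r,1.4))/r*d
    W=np.stack([a*k,-b*k,-d],-1)@T[:3,:3].T+T[:3,3]; W[d==0]=np.nan; return W
def fitl(P,n):
    (vx,vy,a,b)=cv2.fitLine(P[:,:2].astype(np.float32),cv2.DIST_HUBER,0,.01,.01).ravel(); s=np.sign(vy)
    q=(P[:,:2]-[a,b])@[vx*s,vy*s]; e=np.percentile(q,[0.5,99.5])
    print(n,len(P),'yaw',np.degrees(np.arctan2(-vx*s,vy*s)).round(1),'ends',(np.array([a,b])+np.outer(e,[vx*s,vy*s])).round(1).tolist(),'mean',P.mean(0).round(1),'z2/98',np.percentile(P[:,2],[2,98]).round(1))
E
python3 - <<'E'
from h import *
W=wcloud('w1').reshape(-1,3); W=W[~np.isnan(W[:,0])]; x,y,z=W.T
print('bench',np.median(z[abs(z)<12]))
fitl(W[(x>460)&(x<570)&(y>-230)&(y<-80)&(z>245)&(z<275)],'crown')
fitl(W[(x>460)&(x<570)&(y>-245)&(y<-60)&(z>200)&(z<275)],'band')
fitl(W[(x>360)&(x<430)&(y>-240)&(y<-80)&(z>125)&(z<150)],'handle')
m=(x>350)&(x<620)&(y>-320)&(y<0)&(z>90)&(z<104); print('lid z',np.median(z[m]),cv2.minAreaRect(W[m][:,:2].astype(np.float32)))
m=(x>340)&(x<660)&(y>-340)&(y<30)&(z>60)&(z<76); print('case',cv2.minAreaRect(W[m][:,:2].astype(np.float32)))
m=(x>440)&(x<560)&(y>100)&(y<265)&(z>155)&(z<180)
if m.sum()>10: fitl(W[m],'rail')
E
```

```text
bench 0.0947351333691131
crown 6032 yaw 13.4 ends [[522.2, -213.1], [495.2, -99.3]] mean [ 507.  -149.2  257.9] z2/98 [247.6 263.6]
band 7180 yaw 13.5 ends [[526.1, -228.8], [490.7, -81.3]] mean [ 505.4 -142.8  253.9] z2/98 [226.1 263.5]
handle 1234 yaw 3.6 ends [[399.0, -237.2], [391.0, -109.6]] mean [ 394.5 -171.4  139.7] z2/98 [133.8 142.5]
lid z 97.64905326080981 ((481.0361022949219, -168.69525146484375), (227.33566284179688, 278.3387145996094), 3.683140754699707)
case ((479.11077880859375, -164.15284729003906), (268.5242919921875, 306.7343444824219), 3.702172040939331)
```

```bash
python3 -c "
from h import *
plan([508.5,-155,258.5],13.4)"
```

```text
t 3.15 tcp [ 513.2 -153.7  336.2] gap 0.998 grip 0.0 F [ 0.6 -1.1 -0.2]
units [-0.01 -0.19  3.11] yaw 11.72 tilt 0.06
rz -0.28
```

arm_command(
  increments=[
    {"rot":[0,0,-0.28],"translation":[0,-0.19,0.4],"hand":0},
    {"rot":[0,0,0],"translation":[0,0,0.7],"hand":0},
    {"rot":[0,0,0],"translation":[0,0,0.7],"hand":0},
    {"rot":[0,0,0],"translation":[0,0,0.6],"hand":0},
    {"rot":[0,0,0],"translation":[0,0,0.4],"hand":0.3},
    {"rot":[0,0,0],"translation":[0,0,0.2],"hand":0.4},
    {"rot":[0,0,0],"translation":[0,0,0.1],"hand":0.5},
    {"rot":[0,0,0],"translation":[0,0,0],"hand":1},
    {"rot":[0,0,0],"translation":[0,0,0],"hand":1},
    {"rot":[0,0,0],"translation":[0,0,0],"hand":1},
    {"rot":[0,0,0],"translation":[0,0,0],"hand":1},
  ],
)

```text
time: 4.25
eef_pos: [509.2, -156.3, 259.6]
ee_rot: [1.946, 2.466, 0.0]
force: [0.8, -0.3, 0.2]
finger_gap: 0.39
grip_force: 0.0
```

arm_command(
  increments=[
    {"rot":[0,0,0],"translation":[0,0,0],"hand":1},
    {"rot":[0,0,0],"translation":[0,0,0],"hand":1},
    {"rot":[0,0,0],"translation":[0,0,0],"hand":1},
    {"rot":[0,0,0],"translation":[0,0,0],"hand":1},
  ],
)

```text
time: 4.65
eef_pos: [509.1, -156.3, 259.4]
ee_rot: [1.946, 2.466, 0.0]
force: [0.2, 0.2, 0.6]
finger_gap: 0.312
grip_force: 30.0
```

arm_command(
  increments=[
    {"rot":[0,0,0],"translation":[0,0,-0.3],"hand":1},
    {"rot":[0,0,0],"translation":[0,0,-0.6],"hand":1},
    {"rot":[0,0,-0.5],"translation":[0,0,-0.6],"hand":1},
    {"rot":[0,0,-0.8],"translation":[0,0,-0.6],"hand":1},
    {"rot":[0,0,-0.8],"translation":[0,0,-0.6],"hand":1},
    {"rot":[0,0,-0.8],"translation":[0,0,-0.6],"hand":1},
    {"rot":[0,0,-0.8],"translation":[0,0,-0.4],"hand":1},
    {"rot":[0,0,-0.8],"translation":[0,0,-0.2],"hand":1},
    {"rot":[0,0,-0.8],"translation":[0,0,-0.1],"hand":1},
    {"rot":[0,0,-0.8],"translation":[0,0,0],"hand":1},
    {"rot":[0,0,-0.8],"translation":[0,0,0],"hand":1},
    {"rot":[0,0,-0.8],"translation":[0,0,0],"hand":1},
  ],
)

```text
time: 5.85
eef_pos: [508.5, -156.3, 359.3]
ee_rot: [-0.817, -3.033, 0.0]
force: [-0.1, -0.0, -1.3]
finger_gap: 0.315
grip_force: 29.9
```

arm_command(
  increments=[
    {"rot":[0,0,-0.8],"translation":[0,0,0],"hand":1},
    {"rot":[0,0,-0.8],"translation":[0,0,0],"hand":1},
    {"rot":[0,0,-0.8],"translation":[0,0,0],"hand":1},
    {"rot":[0,0,-0.8],"translation":[0,0,0],"hand":1},
    {"rot":[0,0,-0.4],"translation":[0,0,0],"hand":1},
  ],
)

```text
time: 6.35
eef_pos: [508.5, -156.3, 359.2]
ee_rot: [-0.236, -3.132, -0.0]
force: [-1.1, -0.2, -2.1]
finger_gap: 0.316
grip_force: 29.9
```

```bash
python3 -c "
from h import *
plan([494,190,360],81)"
```

```text
t 6.35 tcp [ 508.5 -156.3  359.2] gap 0.316 grip 29.9 F [-1.1 -0.2 -2.1]
units [ 2.65 13.61 -0.03] yaw 81.4 tilt 0.05
rz 0.07
```

arm_command(
  increments=[
    {"rot":[0,0,0],"translation":[0.06,0.3,0],"hand":1},
    {"rot":[0,0,0],"translation":[0.12,0.6,0],"hand":1},
    {"rot":[0,0,0],"translation":[0.19,1,0],"hand":1},
    {"rot":[0,0,0],"translation":[0.2,1,0],"hand":1},
    {"rot":[0,0,0],"translation":[0.2,1,0],"hand":1},
    {"rot":[0,0,0],"translation":[0.2,1,0],"hand":1},
    {"rot":[0,0,0],"translation":[0.2,1,0],"hand":1},
    {"rot":[0,0,0],"translation":[0.2,1,0],"hand":1},
    {"rot":[0,0,0],"translation":[0.2,1,0],"hand":1},
    {"rot":[0,0,0],"translation":[0.2,1,0],"hand":1},
    {"rot":[0,0,0],"translation":[0.2,1,0],"hand":1},
    {"rot":[0,0,0],"translation":[0.2,1,0],"hand":1},
  ],
)

```text
time: 7.55
eef_pos: [495.7, 123.7, 359.4]
ee_rot: [-0.24, -3.132, 0.0]
force: [-0.3, 0.4, -0.4]
finger_gap: 0.313
grip_force: 29.9
```

arm_command(
  increments=[
    {"rot":[0,0,0],"translation":[0.2,1,0],"hand":1},
    {"rot":[0,0,0],"translation":[0.2,0.9,0],"hand":1},
    {"rot":[0,0,0],"translation":[0.16,0.6,0],"hand":1},
    {"rot":[0,0,0],"translation":[0.1,0.2,0],"hand":1},
    {"rot":[0,0,0.07],"translation":[0,0,0],"hand":1},
    {"rot":[0,0,0],"translation":[0,0,0],"hand":1},
  ],
)

```text
time: 8.15
eef_pos: [490.7, 189.9, 359.2]
ee_rot: [0.253, 3.131, -0.001]
force: [-0.0, -0.2, -1.6]
finger_gap: 0.312
grip_force: 29.9
```

```bash
python3 - <<'E'
from h import *
p,d,c=grab('wrist','w2'); plan([494,190,186],81)
cv2.imwrite('pics/w2.png',cv2.resize(p,(800,600)))
W=wcloud('w2').reshape(-1,3); W=W[~np.isnan(W[:,0])]; x,y,z=W.T
m=(x>440)&(x<560)&(y>90)&(y<275)&(z>160)&(z<175)
if m.sum()>10: fitl(W[m],'rail')
m=(x>440)&(x<560)&(y>200)&(y<275)&(z>160)&(z<175)
if m.sum()>10: fitl(W[m],'rail far')
p,d,c=grab('side','s2'); 
E
```

```text
t 8.2 tcp [490.9 189.6 359.2] gap 0.315 grip 29.9 F [ 0.8 -0.6 -2.6]
units [-0.12  0.04  6.93] yaw 80.72 tilt 0.05
rz -0.05
rail 1320 yaw -9.1 ends [[476.1, 90.8], [505.6, 274.4]] mean [490.7 180.4 169.3] z2/98 [164.8 171.7]
rail far 596 yaw -10.0 ends [[496.6, 222.9], [505.8, 274.9]] mean [501.5 248.3 169. ] z2/98 [164.6 171.6]
```

View pics/w2.png

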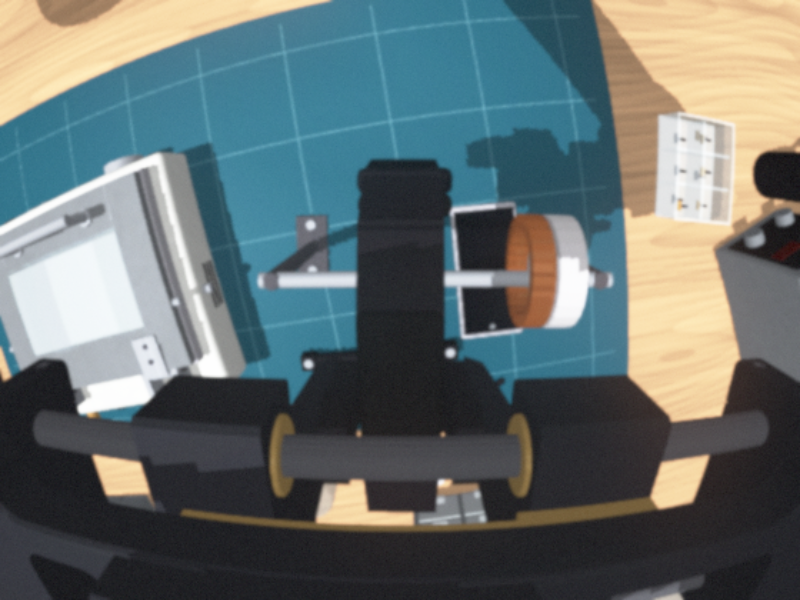

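Wrist view: the rail bar runs horizontally at row ≈280 from x 265 to 610, with the headset (x 360–445) square across the free part and between its ends. Lowering.

arm_command(
  increments=[
    {"rot":[0,0,-0.05],"translation":[-0.12,0,0.3],"hand":1},
    {"rot":[0,0,0],"translation":[0,0,0.6],"hand":1},
    {"rot":[0,0,0],"translation":[0,0,0.8],"hand":1},
    {"rot":[0,0,0],"translation":[0,0,0.8],"hand":1},
    {"rot":[0,0,0],"translation":[0,0,0.8],"hand":1},
    {"rot":[0,0,0],"translation":[0,0,0.8],"hand":1},
    {"rot":[0,0,0],"translation":[0,0,0.8],"hand":1},
    {"rot":[0,0,0],"translation":[0,0,0.7],"hand":1},
    {"rot":[0,0,0],"translation":[0,0,0.6],"hand":1},
    {"rot":[0,0,0],"translation":[0,0,0.4],"hand":1},
    {"rot":[0,0,0],"translation":[0,0,0.2],"hand":1},
    {"rot":[0,0,0],"translation":[0,0,0.1],"hand":1},
  ],
)

```text
time: 9.45
eef_pos: [493.7, 190.1, 186.4]
ee_rot: [-0.243, -3.132, -0.0]
force: [0.8, 0.6, -0.6]
finger_gap: 0.317
grip_force: 29.9
```

arm_command(
  increments=[
    {"rot":[0,0,0],"translation":[0,0,0.04],"hand":1},
    {"rot":[0,0,0],"translation":[0,0,0.02],"hand":1},
    {"rot":[0,0,0],"translation":[0,0,0],"hand":1},
  ],
)

```text
time: 9.75
eef_pos: [494.1, 190.2, 185.7]
ee_rot: [0.243, 3.131, 0.0]
force: [0.1, -0.4, -0.8]
finger_gap: 0.313
grip_force: 29.9
```

arm_command(
  increments=[
    {"rot":[0,0,0],"translation":[0,0,0.04],"hand":1},
    {"rot":[0,0,0],"translation":[0,0,0.04],"hand":1},
    {"rot":[0,0,0],"translation":[0,0,0],"hand":1},
  ],
)

```text
time: 10.05
eef_pos: [494.0, 190.2, 183.7]
ee_rot: [0.243, 3.131, -0.0]
force: [-0.1, -0.4, 2.9]
finger_gap: 0.317
grip_force: 30.0
```

Contact is felt (+2.9 N), so it is seated. Opening, then rising.

arm_command(
  increments=[
    {"rot":[0,0,0],"translation":[0,0,0],"hand":0.5},
    {"rot":[0,0,0],"translation":[0,0,0],"hand":0.4},
    {"rot":[0,0,0],"translation":[0,0,0],"hand":0.3},
    {"rot":[0,0,0],"translation":[0,0,0],"hand":0.3},
    {"rot":[0,0,0],"translation":[0,0,-0.1],"hand":0.3},
    {"rot":[0,0,0],"translation":[0,0,-0.3],"hand":0.3},
    {"rot":[0,0,0],"translation":[0,0,-0.6],"hand":0.3},
    {"rot":[0,0,0],"translation":[0,0,-0.8],"hand":0.3},
    {"rot":[0,0,0],"translation":[0,0,-0.8],"hand":0.3},
    {"rot":[0,0,0],"translation":[0,0,-0.8],"hand":0.3},
    {"rot":[0,0,0],"translation":[0,0,-0.6],"hand":0.3},
    {"rot":[0,0,0],"translation":[0,0,0],"hand":0.3},
  ],
)

```text
time: 11.25
eef_pos: [494.9, 190.8, 285.8]
ee_rot: [0.243, 3.128, 0.003]
force: [-0.3, 0.2, 0.3]
finger_gap: 0.699
grip_force: 0.0
```

```bash
python3 - <<'E'
from h import *
p,d,c=grab('wrist','w3'); plan([395,-173,200],3.7)
q,_,_=grab('side','s3')
cv2.imwrite('pics/w3.png',np.hstack([cv2.resize(p,(400,300)),cv2.resize(q[180:330,200:400],(400,300))]))
W=wcloud('w3').reshape(-1,3); W=W[~np.isnan(W[:,0])]; x,y,z=W.T
m=(x>400)&(x<580)&(y>150)&(y<225)&(z>178)&(z<200)
if m.sum()>10: print(m.sum(),W[m].mean(0),np.percentile(z[m],98)); 
E
```

```text
t 11.3 tcp [494.2 190.3 284.2] gap 0.698 grip 0.0 F [ 0.2 -0.7 -0.2]
units [  1.68 -14.97   3.36] yaw 81.11 tilt 0.12
rz 12.9
3736 [489.65011471 192.17704907 184.76292344] 187.94396489282124
```

View pics/w3.png

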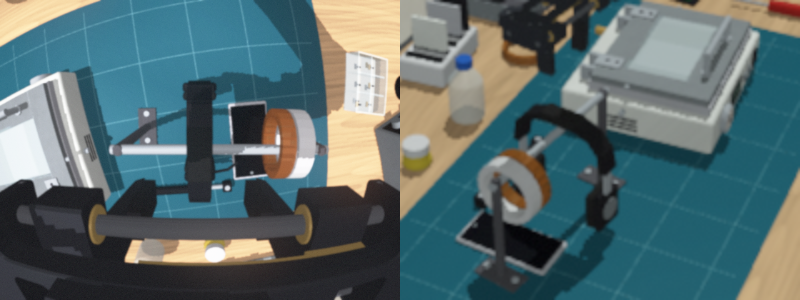

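The headset hangs level on the rail with its top at 188 mm, a cup on each side and clear of the tape rolls. On to the handle.

arm_command(
  increments=[
    {"rot":[0,0,1],"translation":[0,0,0],"hand":0.3},
    {"rot":[0,0,1],"translation":[0,0,0],"hand":0.3},
    {"rot":[0,0,1],"translation":[0,0,0],"hand":0.3},
    {"rot":[0,0,1],"translation":[0,0,0],"hand":0.3},
    {"rot":[0,0,1],"translation":[0,0,0],"hand":0.3},
    {"rot":[0,0,1],"translation":[0,0,0],"hand":0.3},
    {"rot":[0,0,1],"translation":[0,0,0],"hand":0.3},
    {"rot":[0,0,1],"translation":[0,0,0],"hand":0.3},
    {"rot":[0,0,1],"translation":[0,0,0],"hand":0.3},
    {"rot":[0,0,1],"translation":[0,0,0],"hand":0.3},
    {"rot":[0,0,1],"translation":[0,0,0],"hand":0.3},
    {"rot":[0,0,1],"translation":[0,0,0],"hand":0.3},
  ],
)

```text
time: 12.55
eef_pos: [493.1, 189.7, 281.9]
ee_rot: [-2.042, -2.386, 0.003]
force: [0.6, 0.3, 0.5]
finger_gap: 0.702
grip_force: 0.0
```

arm_command(
  increments=[
    {"rot":[0,0,0.9],"translation":[0,0,0],"hand":0.3},
    {"rot":[0,0,0],"translation":[0,0,0],"hand":0.3},
  ],
)

```text
time: 12.75
eef_pos: [493.2, 189.7, 282.1]
ee_rot: [-2.149, -2.291, 0.003]
force: [-0.6, -0.2, -1.2]
finger_gap: 0.7
grip_force: 0.0
```

```bash
python3 -c "
from h import *
plan([395,-173,215],3.7)"
```

```text
t 12.75 tcp [493.2 189.7 282.1] gap 0.7 grip 0.0 F [-0.6 -0.2 -1.2]
units [-14.23  -4.84   2.71] yaw 3.68 tilt 0.12
rz -0.0
```

arm_command(
  increments=[
    {"rot":[0,0,0],"translation":[-0.5,-0.17,0],"hand":0.3},
    {"rot":[0,0,0],"translation":[-1,-0.34,0],"hand":0.3},
    {"rot":[0,0,0],"translation":[-1,-0.34,0],"hand":0.3},
    {"rot":[0,0,0],"translation":[-1,-0.34,0],"hand":0.3},
    {"rot":[0,0,0],"translation":[-1,-0.34,0],"hand":0.3},
    {"rot":[0,0,0],"translation":[-1,-0.34,0],"hand":0.3},
    {"rot":[0,0,0],"translation":[-1,-0.34,0],"hand":0.3},
    {"rot":[0,0,0],"translation":[-1,-0.34,0],"hand":0.3},
    {"rot":[0,0,0],"translation":[-1,-0.34,0],"hand":0.3},
    {"rot":[0,0,0],"translation":[-1,-0.34,0.4],"hand":0.3},
    {"rot":[0,0,0],"translation":[-1,-0.34,0.6],"hand":0.3},
    {"rot":[0,0,0],"translation":[-1,-0.34,0.6],"hand":0.3},
  ],
)

```text
time: 13.95
eef_pos: [413.7, -105.0, 242.6]
ee_rot: [2.146, 2.294, -0.001]
force: [0.3, -0.5, -0.3]
finger_gap: 0.702
grip_force: 0.0
```

arm_command(
  increments=[
    {"rot":[0,0,0],"translation":[-1,-0.34,0.6],"hand":0.3},
    {"rot":[0,0,0],"translation":[-1,-0.34,0.4],"hand":0.3},
    {"rot":[0,0,0],"translation":[-0.7,-0.23,0.1],"hand":0.3},
    {"rot":[0,0,0],"translation":[0,0,0],"hand":0.3},
  ],
)

```text
time: 14.35
eef_pos: [394.4, -174.6, 214.9]
ee_rot: [-2.151, -2.288, 0.003]
force: [0.5, 1.1, -0.4]
finger_gap: 0.702
grip_force: 0.0
```

```bash
python3 - <<'E'
from h import *
p,d,c=grab('wrist','w4'); plan([395,-173,125],3.7)
W=wcloud('w4').reshape(-1,3); W=W[~np.isnan(W[:,0])]; x,y,z=W.T
fitl(W[(x>360)&(x<430)&(y>-240)&(y<-80)&(z>125)&(z<150)],'handle')
fitl(W[(x>360)&(x<430)&(y>-240)&(y<-80)&(z>138)&(z<150)],'handletop')
cv2.imwrite('pics/w4.png',cv2.resize(p,(640,480)))
E
```

```text
t 14.4 tcp [ 395.4 -173.   215.3] gap 0.701 grip 0.0 F [0.9 0.7 0.8]
units [-0.   -0.01  3.61] yaw 3.62 tilt 0.07
rz -0.01
handle 2925 yaw 3.5 ends [[397.0, -234.0], [389.4, -109.7]] mean [ 392.9 -167.   140.2] z2/98 [136.1 142.4]
handletop 2637 yaw 3.5 ends [[397.1, -233.8], [389.4, -109.7]] mean [ 392.9 -166.8  140.5] z2/98 [138.3 142.4]
```

View pics/w4.png

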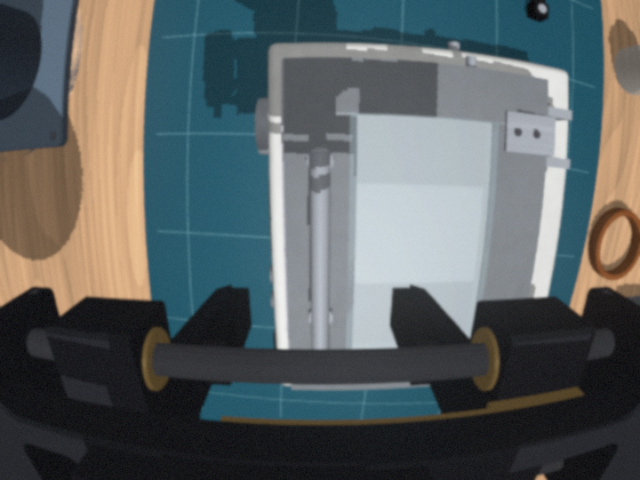

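The handle lies vertical at x≈320 (rows 150–350), midway between the fingers (x 250 and 392). Descending and gripping.

arm_command(
  increments=[
    {"rot":[0,0,0],"translation":[0,-0.08,0.3],"hand":0.3},
    {"rot":[0,0,0],"translation":[0,0,0.7],"hand":0.3},
    {"rot":[0,0,0],"translation":[0,0,0.8],"hand":0.3},
    {"rot":[0,0,0],"translation":[0,0,0.8],"hand":0.3},
    {"rot":[0,0,0],"translation":[0,0,0.6],"hand":0.4},
    {"rot":[0,0,0],"translation":[0,0,0.3],"hand":0.5},
    {"rot":[0,0,0],"translation":[0,0,0.1],"hand":0.6},
    {"rot":[0,0,0],"translation":[0,0,0],"hand":0.8},
    {"rot":[0,0,0],"translation":[0,0,0],"hand":1},
    {"rot":[0,0,0],"translation":[0,0,0],"hand":1},
    {"rot":[0,0,0],"translation":[0,0,0],"hand":1},
    {"rot":[0,0,0],"translation":[0,0,0],"hand":1},
  ],
)

```text
time: 15.6
eef_pos: [393.9, -172.4, 126.0]
ee_rot: [-2.148, -2.292, 0.002]
force: [-4.1, -0.1, 6.9]
finger_gap: 0.117
grip_force: 29.1
```

arm_command(
  increments=[
    {"rot":[0,0,0],"translation":[0,0,0],"hand":1},
    {"rot":[0,0,0],"translation":[0,0,0],"hand":1},
    {"rot":[0,0,0],"translation":[0,0,0],"hand":1},
  ],
)

```text
time: 15.9
eef_pos: [393.9, -172.4, 126.0]
ee_rot: [-2.148, -2.292, 0.002]
force: [-3.6, 1.5, 6.3]
finger_gap: 0.116
grip_force: 29.1
```

```bash
cat >> h.py <<'E'
A0=-0.0
def arc(a0,a1,n):
    f=lambda a:np.array([51*np.sin(a)-180*np.cos(a),180*np.sin(a)+51*np.cos(a)])
    a=np.linspace(a0,a1,n+1); P=np.array([f(k) for k in a]); D=np.diff(P,axis=0)/25
    for k,d in zip(a[1:],D): print(round(k,3),'ty',d[0].round(3),'tz',(-d[1]).round(3))
def ang(s,x0,z0):
    "angle from TCP relative to closed TCP (x along laminator x, z)"
E
python3 -c "
from h import *
s=ctrl.read_state();plan([393.3,-173,125],3.7,s);print(s['eef_pos'],s['force'],s['moment'])
for a in (0,0.369,.739,1.108): arc(a,a+.36925,12);print()"
```

```text
t 15.9 tcp [ 393.9 -172.4  126. ] gap 0.116 grip 29.1 F [-3.6  1.5  6.3]
units [-0.02 -0.02  0.04] yaw 3.7 tilt 0.07
rz -0.0
[ 393.86332569 -172.35226132  126.00440868] [-3.62267559  1.51470806  6.30371886] [-0.072154    0.68377415  0.00608774]
0.031 ty 0.066 tz -0.221
0.062 ty 0.073 tz -0.218
0.092 ty 0.08 tz -0.216
0.123 ty 0.086 tz -0.214
0.154 ty 0.093 tz -0.211
0.185 ty 0.099 tz -0.208
0.215 ty 0.106 tz -0.205
0.246 ty 0.112 tz -0.201
0.277 ty 0.118 tz -0.198
0.308 ty 0.124 tz -0.194
0.338 ty 0.13 tz -0.19
0.369 ty 0.136 tz -0.186

0.4 ty 0.141 tz -0.182
0.431 ty 0.147 tz -0.177
0.461 ty 0.152 tz -0.173
0.492 ty 0.157 tz -0.168
0.523 ty 0.163 tz -0.163
0.554 ty 0.167 tz -0.158
0.584 ty 0.172 tz -0.153
0.615 ty 0.177 tz -0.147
0.646 ty 0.181 tz -0.142
0.677 ty 0.186 tz -0.136
0.707 ty 0.19 tz -0.131
0.738 ty 0.194 tz -0.125

0.77 ty 0.197 tz -0.118
0.801 ty 0.201 tz -0.112
0.831 ty 0.204 tz -0.106
0.862 ty 0.208 tz -0.1
0.893 ty 0.211 tz -0.093
0.924 ty 0.213 tz -0.087
0.954 ty 0.216 tz -0.08
0.985 ty 0.218 tz -0.074
1.016 ty 0.22 tz -0.067
1.047 ty 0.222 tz -0.06
1.077 ty 0.224 tz -0.053
1.108 ty 0.226 tz -0.046

1.139 ty 0.227 tz -0.039
1.17 ty 0.228 tz -0.032
1.2 ty 0.229 tz -0.025
1.231 ty 0.23 tz -0.018
1.262 ty 0.23 tz -0.011
1.293 ty 0.23 tz -0.004
1.323 ty 0.23 tz 0.003
1.354 ty 0.23 tz 0.01
1.385 ty 0.23 tz 0.017
1.416 ty 0.229 tz 0.024
1.446 ty 0.228 tz 0.031
1.477 ty 0.227 tz 0.038
```

arm_command(
  increments=[
    {"translation":[0,0.01,-0.04],"rot":[0,0,0],"hand":1},
    {"translation":[0,0.023,-0.07],"rot":[0,0,0],"hand":1},
    {"translation":[0,0.035,-0.11],"rot":[0,0,0],"hand":1},
    {"translation":[0,0.035,-0.11],"rot":[0,0,0],"hand":1},
    {"translation":[0,0.037,-0.11],"rot":[0,0,0],"hand":1},
    {"translation":[0,0.038,-0.108],"rot":[0,0,0],"hand":1},
    {"translation":[0,0.04,-0.108],"rot":[0,0,0],"hand":1},
    {"translation":[0,0.041,-0.107],"rot":[0,0,0],"hand":1},
    {"translation":[0,0.043,-0.107],"rot":[0,0,0],"hand":1},
    {"translation":[0,0.045,-0.106],"rot":[0,0,0],"hand":1},
    {"translation":[0,0.047,-0.106],"rot":[0,0,0],"hand":1},
    {"translation":[0,0.048,-0.105],"rot":[0,0,0],"hand":1},
  ],
)

```text
time: 17.1
eef_pos: [404.8, -171.5, 155.4]
ee_rot: [-2.148, -2.291, 0.002]
force: [-3.9, -2.9, -5.0]
finger_gap: 0.115
grip_force: 30.4
```

```bash
cat >> h.py <<'E'
def lid(x0=393.86,y0=-172.35,z0=126.0,yaw=3.7):
    s=ctrl.read_state(); p=s['eef_pos']; c,n=np.cos(np.radians(yaw)),np.sin(np.radians(yaw))
    X=(p[0]-x0)*c+(p[1]-y0)*n-180; Y=-(p[0]-x0)*n+(p[1]-y0)*c; Z=p[2]-z0+51
    a=np.arctan2(Z,-X)-np.arctan2(51,180)
    f=s['force']; print('t',round(s['time'],2),'angle',a.round(4),'radius',np.hypot(X,Z).round(2),'of 187.08, side',Y.round(1),'Flx,y,z',round(f[0]*c+f[1]*n,1),round(-f[0]*n+f[1]*c,1),f[2].round(1),'Frad',((f[0]*c+f[1]*n)*X+f[2]*Z)/np.hypot(X,Z),'gap',s['finger_gap'],'mom',s['moment'].round(2))
E
python3 -c "
from h import *
lid()"
```

```text
t 17.1 angle 0.1679 radius 187.14 of 187.08, side 0.1 Flx,y,z -4.0 -2.7 -5.0 Frad 1.5236113368389401 gap 0.115071683013709 mom [-0.57  0.96 -0.03]
```

arm_command(
  increments=[
    {"translation":[0,0.049,-0.104],"rot":[0,0,0],"hand":1},
    {"translation":[0,0.05,-0.103],"rot":[0,0,0],"hand":1},
    {"translation":[0,0.052,-0.103],"rot":[0,0,0],"hand":1},
    {"translation":[0,0.053,-0.102],"rot":[0,0,0],"hand":1},
    {"translation":[0,0.055,-0.101],"rot":[0,0,0],"hand":1},
    {"translation":[0,0.056,-0.1],"rot":[0,0,0],"hand":1},
    {"translation":[0,0.058,-0.1],"rot":[0,0,0],"hand":1},
    {"translation":[0,0.059,-0.099],"rot":[0,0,0],"hand":1},
    {"translation":[0,0.061,-0.098],"rot":[0,0,0],"hand":1},
    {"translation":[0,0.062,-0.097],"rot":[0,0,0],"hand":1},
    {"translation":[0,0.064,-0.096],"rot":[0,0,0],"hand":1},
    {"translation":[0,0.065,-0.095],"rot":[0,0,0],"hand":1},
  ],
)

```text
time: 18.3
eef_pos: [422.8, -170.4, 185.6]
ee_rot: [2.148, 2.292, 0.0]
force: [-4.4, -3.5, -3.3]
finger_gap: 0.115
grip_force: 30.3
```

```bash
python3 -c "
from h import *
lid()"
```

```text
t 18.3 angle 0.356 radius 187.12 of 187.08, side 0.1 Flx,y,z -4.6 -3.2 -3.3 Frad 1.7870097797976303 gap 0.11467029294887769 mom [-0.66  1.   -0.04]
```

Tracking the arc well; next stretch, 0.356 to 0.54.

arm_command(
  increments=[
    {"translation":[0,0.067,-0.094],"rot":[0,0,0],"hand":1},
    {"translation":[0,0.069,-0.093],"rot":[0,0,0],"hand":1},
    {"translation":[0,0.07,-0.092],"rot":[0,0,0],"hand":1},
    {"translation":[0,0.071,-0.091],"rot":[0,0,0],"hand":1},
    {"translation":[0,0.073,-0.089],"rot":[0,0,0],"hand":1},
    {"translation":[0,0.074,-0.088],"rot":[0,0,0],"hand":1},
    {"translation":[0,0.075,-0.087],"rot":[0,0,0],"hand":1},
    {"translation":[0,0.077,-0.086],"rot":[0,0,0],"hand":1},
    {"translation":[0,0.078,-0.085],"rot":[0,0,0],"hand":1},
    {"translation":[0,0.079,-0.083],"rot":[0,0,0],"hand":1},
    {"translation":[0,0.081,-0.082],"rot":[0,0,0],"hand":1},
    {"translation":[0,0.082,-0.081],"rot":[0,0,0],"hand":1},
  ],
)

```text
time: 19.5
eef_pos: [445.8, -168.8, 211.7]
ee_rot: [2.147, 2.292, 0.002]
force: [5.8, -3.9, -11.9]
finger_gap: 0.118
grip_force: 31.2
```

```bash
python3 -c "
from h import *
lid()"
```

```text
t 19.5 angle 0.5425 radius 187.23 of 187.08, side 0.2 Flx,y,z 5.5 -4.3 -11.9 Frad -12.467463071401578 gap 0.11809632930785022 mom [-0.82 -0.85  0.06]
```

arm_command(
  increments=[
    {"translation":[0,0.087,-0.075],"rot":[0,0,0],"hand":1},
    {"translation":[0,0.088,-0.074],"rot":[0,0,0],"hand":1},
    {"translation":[0,0.089,-0.073],"rot":[0,0,0],"hand":1},
    {"translation":[0,0.09,-0.071],"rot":[0,0,0],"hand":1},
    {"translation":[0,0.091,-0.07],"rot":[0,0,0],"hand":1},
    {"translation":[0,0.092,-0.069],"rot":[0,0,0],"hand":1},
    {"translation":[0,0.093,-0.067],"rot":[0,0,0],"hand":1},
    {"translation":[0,0.094,-0.066],"rot":[0,0,0],"hand":1},
    {"translation":[0,0.095,-0.064],"rot":[0,0,0],"hand":1},
    {"translation":[0,0.096,-0.063],"rot":[0,0,0],"hand":1},
    {"translation":[0,0.097,-0.061],"rot":[0,0,0],"hand":1},
    {"translation":[0,0.098,-0.06],"rot":[0,0,0],"hand":1},
  ],
)

```text
time: 20.7
eef_pos: [472.3, -167.1, 232.3]
ee_rot: [-2.148, -2.292, 0.002]
force: [-5.0, -2.4, -1.0]
finger_gap: 0.116
grip_force: 30.0
```

```bash
python3 -c "
from h import *
lid()"
```

```text
t 20.7 angle 0.722 radius 187.14 of 187.08, side 0.2 Flx,y,z -5.1 -2.1 -1.0 Frad 1.9578290646767593 gap 0.11628562567633015 mom [-0.66  1.13 -0.02]
```

arm_command(
  increments=[
    {"translation":[0,0.097,-0.062],"rot":[0,0,0],"hand":1},
    {"translation":[0,0.098,-0.06],"rot":[0,0,0],"hand":1},
    {"translation":[0,0.099,-0.059],"rot":[0,0,0],"hand":1},
    {"translation":[0,0.1,-0.058],"rot":[0,0,0],"hand":1},
    {"translation":[0,0.101,-0.056],"rot":[0,0,0],"hand":1},
    {"translation":[0,0.101,-0.055],"rot":[0,0,0],"hand":1},
    {"translation":[0,0.102,-0.053],"rot":[0,0,0],"hand":1},
    {"translation":[0,0.103,-0.052],"rot":[0,0,0],"hand":1},
    {"translation":[0,0.104,-0.05],"rot":[0,0,0],"hand":1},
    {"translation":[0,0.104,-0.048],"rot":[0,0,0],"hand":1},
    {"translation":[0,0.105,-0.047],"rot":[0,0,0],"hand":1},
    {"translation":[0,0.106,-0.045],"rot":[0,0,0],"hand":1},
  ],
)

```text
time: 21.9
eef_pos: [503.3, -165.1, 248.5]
ee_rot: [2.148, 2.292, -0.0]
force: [-4.5, -2.8, -0.2]
finger_gap: 0.115
grip_force: 30.0
```

```bash
python3 -c "
from h import *
lid()"
```

```text
t 21.9 angle 0.9097 radius 187.21 of 187.08, side 0.2 Flx,y,z -4.7 -2.5 -0.2 Frad 1.5976604578607343 gap 0.11460090672818408 mom [-0.63  0.96 -0.04]
```

arm_command(
  increments=[
    {"translation":[0,0.106,-0.044],"rot":[0,0,0],"hand":1},
    {"translation":[0,0.107,-0.043],"rot":[0,0,0],"hand":1},
    {"translation":[0,0.107,-0.041],"rot":[0,0,0],"hand":1},
    {"translation":[0,0.108,-0.039],"rot":[0,0,0],"hand":1},
    {"translation":[0,0.109,-0.038],"rot":[0,0,0],"hand":1},
    {"translation":[0,0.109,-0.036],"rot":[0,0,0],"hand":1},
    {"translation":[0,0.11,-0.034],"rot":[0,0,0],"hand":1},
    {"translation":[0,0.11,-0.033],"rot":[0,0,0],"hand":1},
    {"translation":[0,0.111,-0.031],"rot":[0,0,0],"hand":1},
    {"translation":[0,0.111,-0.03],"rot":[0,0,0],"hand":1},
    {"translation":[0,0.112,-0.028],"rot":[0,0,0],"hand":1},
    {"translation":[0,0.112,-0.026],"rot":[0,0,0],"hand":1},
  ],
)

```text
time: 23.1
eef_pos: [535.9, -162.9, 258.4]
ee_rot: [-2.148, -2.292, 0.0]
force: [-2.0, -3.2, -4.2]
finger_gap: 0.114
grip_force: 30.4
```

```bash
python3 -c "
from h import *
lid()"
```

```text
t 23.1 angle 1.0923 radius 187.18 of 187.08, side 0.2 Flx,y,z -2.2 -3.1 -4.2 Frad -3.7170795441914364 gap 0.11405690851836697 mom [-0.72  0.5  -0.01]
```

arm_command(
  increments=[
    {"translation":[0,0.113,-0.024],"rot":[0,0,0],"hand":1},
    {"translation":[0,0.113,-0.022],"rot":[0,0,0],"hand":1},
    {"translation":[0,0.113,-0.02],"rot":[0,0,0],"hand":1},
    {"translation":[0,0.114,-0.018],"rot":[0,0,0],"hand":1},
    {"translation":[0,0.114,-0.016],"rot":[0,0,0],"hand":1},
    {"translation":[0,0.114,-0.014],"rot":[0,0,0],"hand":1},
    {"translation":[0,0.115,-0.012],"rot":[0,0,0],"hand":1},
    {"translation":[0,0.115,-0.011],"rot":[0,0,0],"hand":1},
    {"translation":[0,0.115,-0.009],"rot":[0,0,0],"hand":1},
    {"translation":[0,0.115,-0.007],"rot":[0,0,0],"hand":1},
    {"translation":[0,0.115,-0.005],"rot":[0,0,0],"hand":1},
    {"translation":[0,0.115,-0.003],"rot":[0,0,0],"hand":1},
  ],
)

```text
time: 24.3
eef_pos: [570.0, -160.7, 262.3]
ee_rot: [-2.148, -2.292, 0.001]
force: [-1.4, -3.1, -11.7]
finger_gap: 0.116
grip_force: 31.0
```

```bash
python3 -c "
from h import *
lid()"
```

```text
t 24.3 angle 1.2762 radius 187.38 of 187.08, side 0.2 Flx,y,z -1.6 -3.0 -11.7 Frad -11.635560764432928 gap 0.11636605175489019 mom [-0.77  0.55 -0.02]
```

arm_command(
  increments=[
    {"translation":[0,0.115,0.005],"rot":[0,0,0],"hand":1},
    {"translation":[0,0.115,0.006],"rot":[0,0,0],"hand":1},
    {"translation":[0,0.115,0.008],"rot":[0,0,0],"hand":1},
    {"translation":[0,0.115,0.009],"rot":[0,0,0],"hand":1},
    {"translation":[0,0.115,0.01],"rot":[0,0,0],"hand":1},
    {"translation":[0,0.115,0.012],"rot":[0,0,0],"hand":1},
    {"translation":[0,0.115,0.013],"rot":[0,0,0],"hand":1},
    {"translation":[0,0.115,0.015],"rot":[0,0,0],"hand":1},
    {"translation":[0,0.114,0.016],"rot":[0,0,0],"hand":1},
    {"translation":[0,0.1,0.016],"rot":[0,0,0],"hand":1},
    {"translation":[0,0.08,0.015],"rot":[0,0,0],"hand":1},
    {"translation":[0,0.06,0.012],"rot":[0,0,0],"hand":1},
  ],
)

```text
time: 25.5
eef_pos: [602.7, -158.6, 259.9]
ee_rot: [2.147, 2.291, 0.002]
force: [-1.9, -2.4, -1.6]
finger_gap: 0.117
grip_force: 30.1
```

```bash
python3 -c "
from h import *
lid()"
```

```text
t 25.5 angle 1.4516 radius 187.23 of 187.08, side 0.2 Flx,y,z -2.0 -2.2 -1.6 Frad -1.890989019190074 gap 0.11727054060241922 mom [-0.64  0.44 -0.02]
```

arm_command(
  increments=[
    {"translation":[0,0.05,0.008],"rot":[0,0,0],"hand":1},
    {"translation":[0,0.045,0.007],"rot":[0,0,0],"hand":1},
    {"translation":[0,0.035,0.006],"rot":[0,0,0],"hand":1},
    {"translation":[0,0.025,0.004],"rot":[0,0,0],"hand":1},
    {"translation":[0,0.015,0.003],"rot":[0,0,0],"hand":1},
    {"translation":[0,0.01,0.001],"rot":[0,0,0],"hand":1},
    {"translation":[0,0,0],"rot":[0,0,0],"hand":1},
    {"translation":[0,0,0],"rot":[0,0,0],"hand":1},
    {"translation":[0,0,0],"rot":[0,0,0],"hand":1},
    {"translation":[0,0,0],"rot":[0,0,0],"hand":1},
  ],
)

```text
time: 26.5
eef_pos: [606.8, -158.3, 259.0]
ee_rot: [2.147, 2.292, 0.001]
force: [0.5, -2.9, 5.6]
finger_gap: 0.122
grip_force: 29.6
```

```bash
python3 - <<'E'
from h import *
lid()
q,_,_=grab('side','s5'); p,_,_=grab('scene','c5')
cv2.imwrite('pics/f.png',np.hstack([cv2.resize(q[120:330,200:400],(400,420)),cv2.resize(p[120:330,130:390],(400,323))[:420] if 0 else cv2.resize(p[120:330,140:340],(400,420))]))
for t,fn in(('s5',cloud),('c5',cloud)):
    W=fn(t).reshape(-1,3); W=W[~np.isnan(W[:,0])]; c,n=np.cos(np.radians(3.7)),np.sin(np.radians(3.7))
    X=(W[:,0]-393.9)*c+(W[:,1]+172.4)*n-180; Y=-(W[:,0]-393.9)*n+(W[:,1]+172.4)*c; Z=W[:,2]
    m=(abs(Y)>45)&(abs(Y)<125)&(Z>130)&(Z<270)&(X>-60)&(X<60)
    if m.sum()>30:
        h,e=np.histogram(X[m],30); print(t,m.sum(),np.polyfit(Z[m],X[m],1),np.median(X[m]))
E
```

```text
t 26.5 angle 1.4745 radius 187.0 of 187.08, side 0.3 Flx,y,z 0.3 -2.9 5.6 Frad 5.574903861622098 gap 0.12152398934270953 mom [-0.56 -0.2  -0.03]
s5 544 [-0.03867063 -2.31484808] -11.05106107932589
c5 2565 [-0.076894   17.35858003] 1.7240735706045598
```

View pics/f.png

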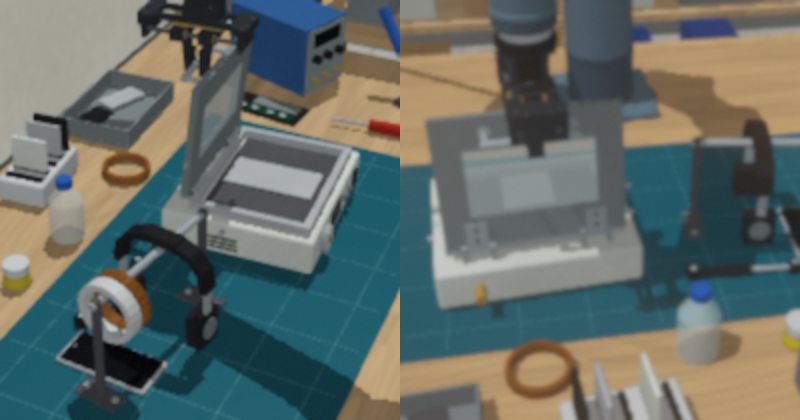

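The side view shows the lid standing just short of upright with the gripper on its handle, and the headset still hanging on the rail with nothing else moved. Readings agree: angle about 1.475 rad, tangential force near 0 and the lid still.

```bash
python3 -c "
from h import *
lid(); print(abs(ctrl.read_state()['qd']).max()); print(ctrl.close_job())"
```

```text
t 26.6 angle 1.4747 radius 187.02 of 187.08, side 0.2 Flx,y,z 0.9 -2.2 4.8 Frad 4.869443485129537 gap 0.12172258351381292 mom [-0.56 -0.23 -0.02]
0.002453240624819053
the job is handed in; nothing more can be done
None
```

The job is handed in at 26.6 s: the headset hangs by its headband on the free part of the rail, and the gripper is holding the lid still by its handle at about 1.475 rad (balance point 1.477), with nothing else in the final pictures looking moved.

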